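# Click the chip tray home in the smoker box

### The arm

A 6-joint arm with a two-finger parallel gripper is mounted at the origin on the work surface. World frame = base frame: x ahead of the robot, y to its left, z up, the work surface at z = 0. Lengths are in m, angles in rad, forces in N, time in s.
With the tool pointing down it reaches from about 0.275 to 0.875 m from the base axis. Payload 12.5 kg.
Tool frame: the origin (TCP) lies at the very end of the fingers, on their centre line; the grasp point (between the pads) lies 19 mm behind it; x points along the fingers, y is the direction in which the jaws open and shut, and the axes are right-handed (so a half turn about x gives the same grasp; the last joint's range is limited). The gripper opens to 85 mm and grips with 20 to 120 N. Pads are 22 mm wide; open, the fingers measure 114 mm over their backs; the gripper's body (76 mm by 85 mm) begins 54 mm behind the grasp point. The pads swing forward as they close: fully open they stand 13 mm farther back than shut.
Start: joints at [-1.426, 0.351, 1.652, -0, 1.139, -0.085], TCP at [0.125, -0.536, 0.231] pointing down, gripper open.
Joint ranges: [-2.75, 2.75], [-0.79, 2.1], [0.01, 2.65], [-1.57, 4.71], [0.07, 3.14], [-2.87, 2.87]. Speed limits (rad/s): [2.22, 2.22, 2.79, 3.14, 3.14, 3.14].

### API

Orientations are given as a 3x3 rotation matrix whose columns are the frame's x, y, z axes.
In Python, from bench import manip gives the robot as it stands. Calls block until the motion is done:
- manip.move_ptp(position, orientation): joint-space move of the TCP to a pose.
- manip.move_l(position, attitude=None, max_speed=0.15): straight line of the TCP; attitude=None keeps the orientation; max_speed is the mean speed in m/s.
- manip.move_j(angles): joint-space move.
- manip.set_gripper(opening, effort=None): opening from 0.0 (shut) to 1.0 (fully open); effort is the grip in N (None keeps the last); returns when the fingers have stopped.
- manip.dwell(seconds).
- manip.inverse_kinematics(position, orientation): joint angles nearest the present ones, or None.
- manip.grab_frame(name): name is "scene" or "top"; returns (picture, depth): 384x512x3 uint8, red, green, blue; 384x512 float32, m along the optical axis (not along the pixel's ray), 0 where there is no reading.
- manip.get_calibration(name): a dict with "camera_matrix" (3x3 intrinsics, pixels), "k1" (the pictures are not rectified: a ray, as slopes to the right and down, at radius r is drawn at 1 + k1 r^2 times it, then the intrinsics apply), "R" (3x3) and "t" (3): a world point X has camera coordinates R X + t. Camera axes: x right, y down, z forward; pixel columns grow to the right and rows downward; lengths in m; the calibration is good to about 2 mm. A picture is of the moment at which its call begins. get_calibration takes no time and is no camera call.
A pose or a line that the arm cannot do raises manip.Unreachable and nothing moves.
- manip.sign_off(): hands the job in, once; it reports no verdict.
Trained networks look in the newest picture that a camera, given by its name, has taken for a name from the list of things; names that differ only in an ending like _2 or _b are one class to them, and where a whole thing is asked for, a point or a joint stands for the part that bears it (a point fixed in the world has none). Each returns a list of dicts, best first, with "confidence" (0 to 1); they miss things now and then, are a little off and sometimes report something else, mostly with a low value. They report only what shows in the picture. A call takes as long as a camera call. They do not tell look-alikes from the thing itself.
- manip.look_for(camera, name): "at" ([x, y, z] in m, in world coordinates, good to about 4 mm: the middle of the surface that is visible of it).
Readings, each from a call of its own:
- manip.current_time(): time.
- manip.current_qpos(): joint angles.
- manip.current_joint_vel(): joint speeds.
- manip.current_joint_torque(): joint torques, N m.
- manip.current_ee_pos(): TCP position.
- manip.current_tcp_rot(): TCP orientation.
- manip.current_force(): force on the tool from outside, world axes, zero at the start.
- manip.current_ft_torque(): the same for the moment, N m.
- manip.current_grip_width(): opening from 0.0 (shut) to 1.0 (fully open).
Only numpy, scipy, OpenCV 4.12 (cv2) and the standard library are available. Lean on these libraries where they do the work, as an engineer would, in place of code of your own. Each camera call takes 0.05 s, during which the arm holds its last target. There are 200 camera calls.

### The job

Put the chip tray back into the smoker box: take it by its red handle, set its nose in the flared mouth of the runners and slide it in until the sprung brass catch has snapped out behind its shoulder and holds it there. Press it home gently (a finger's push; never press as much as 18 N on the orange spring buffer at the back), let go, and leave the other things on the shelf where they stand.

Things in the scene. Friction and masses are not known exactly. Their poses are not given: they have to be found in the camera images.
- smoker: Fixed open-topped steel smoker box (lid off), 190 x 112 mm, 24 mm high. Origin on the shelf surface under it; the tray slides in along +x; z up. Floor plate from x = -108 to +82 mm, its top at z = 4. Runner walls 79 mm apart (y = +-39.5). Lips over the runners (z = 18 to 21, 66 mm free between them) from x = -53 to +52: the tray cannot go in from above. Slide it in 0 to 2 mm over the floor.
- mouth (a point): Fixed point on the smoker box's floor at the mouth: box x = -90 mm, y = 0, z = 4; axes as the box's. From here to x = -53 two flared guides narrow to the runners and take a tray up to about 8 mm off centre. There are no lips over the mouth, so the tray's nose can be set down here. Axes of tray and box alike.
- runner_end (a point): Fixed point near the runners' inner end: box x = 45 mm, y = 0, z = 14; axes as the box's. About here (9 mm either way) stands an orange sprung buffer, 3 N per mm, 16 mm travel. Buffer and pawl share one carriage whose depth along x differs every time and is not told: the tray clicks in with its centre at box x = -1 mm on average, but anywhere from -11 to +8.
- pawl (a joint): Travel of the brass pawl on the box's +y side, near x = -7 mm (m): 0 sprung out, about 0.007 pushed aside by the tray's strip, 0 again once clicked in behind the shoulder. Sliding takes up to 7 N; the buffer is met 2 mm before the click, which comes at 4 to 9 N of push. Beyond it the push rises 3 N per mm: 12 N is surely latched, 18 N too much. Let go, the buffer holds the tray on the pawl.
- tray_center (a point): Centre of the loose aluminium chip tray (0.2 to 0.4 kg), an open box 90 (x) x 60 (y) x 20 mm high; the point is 10 mm above its underside. +x is the nose, which goes in first; z up. Side strips (3 to 11 mm above the underside) make it 76 mm wide: full length on the -y side, only x = -5 to +45 on the +y side. The pawl snaps in behind the shoulder at x = -5.
- tray_grip (a point): Point to grasp on the tray's upright red handle, a plate 12 mm thick (x) x 30 mm wide (y) whose top is 63 mm above the tray's underside; this point lies in its middle, 47 mm above the underside and 25 mm behind (-x of) the tray's centre. Axes as the tray's. Gripped from above here, the fingertips stay clear of tray, lips and pawl.
- mug: Bystander: blue ceramic mug, 80 mm across, 90 mm high; origin at its underside.
- sauce: Bystander: red plastic condiment bottle with a white lid, 56 mm across, 170 mm high; origin at its underside.
- shaker: Bystander: steel salt shaker, 40 mm across, 68 mm high; origin at its underside.
- spice: Bystander: amber spice jar, 52 mm across, 75 mm high; origin at its underside.
- brush: Bystander: brush lying on the shelf.
- lifter: Bystander: chrome grill lifter lying on the shelf.
- smoker_lid: Bystander: the smoker box's flat perforated lid, 190 x 110 x 6 mm, lying on the shelf.
Things that resemble listed ones, but are neither listed nor needed, are in the scene too. What is shaped like the part that bears tray_center but brown or pink is not meant.

How it is judged:
On the way:
1. the tray's nose is in the mouth of the runners, tray level and lined up (x of tray_center in the frame of smoker between -0.095 and -0.03 m and y of tray_center in the frame of smoker between -0.005 and 0.005 m and z of tray_center in the frame of smoker below 0.02 m and angle between the x axis of tray_center and the x axis of smoker, either way round below 0.12 rad), for 0.05 s.
At the end, for the whole second after the job is handed in: The tray lies level in the runners, handle end outwards, its centre no more than 18 mm short of the box's origin and within 5 mm of its centre line, with the brass pawl sprung out (within 2 mm) behind its shoulder, at rest and let go (value of joint pawl below 0.002 m and x of tray_center in the frame of smoker above -0.018 m and x of tray_grip in the frame of smoker below -0.01 m and y of tray_center in the frame of smoker between -0.005 and 0.005 m and z of tray_center in the frame of smoker below 0.018 m and angle between tray_center's own z axis and vertical below 0.08 rad and linear speed of tray below 0.01 m/s); the robot touches nothing.
It fails at once if the tray is pressed against the orange sprung buffer with more than 18 N (contact force between tray and buffer_c0 above 18 N).
It fails at once if another thing on the shelf is moved more than 20 mm (distance of any of mug, sauce, shaker, spice, brush, lifter, smoker_lid from where it was at the start of the episode above 0.02 m).
It also fails if it takes over 58 s, if anything falls off the work surface, if the arm or the gripper's body presses on something with over 40 N, if the wrist force passes 120 N, or if a joint passes its speed limit or range.

## Working session

There is one attempt and no reset: what is moved stays moved. The work goes in short steps, each a Python script; the robot and the scene stay as the last script left them, time stands still between calls to the robot, and variables do not carry over. Pictures are saved under pics/ and viewed, about 8 in all and at most 12, crops included, and the job is handed in when it is done.

```bash
mkdir -p pics; ls; python3 - <<'E'
from bench import manip
import cv2,numpy as np
for c in("scene","top"):
    p,d=manip.grab_frame(c); cv2.imwrite(f"pics/{c}0.png",p[:,:,::-1]); np.savez(f"pics/{c}0.npz",p=p,d=d)
    k=manip.get_calibration(c); print(c,k)
    for n in("smoker","tray_center","tray_grip","smoker_lid","pawl"):
        print(n,[(np.round(r["at"],3).tolist(),round(r["confidence"],2)) for r in manip.look_for(c,n)])
print(manip.current_time())
E
```

```text
pics
scene {'camera_matrix': array([[352.80188334,   0.        , 261.15306041],
       [  0.        , 352.80188334, 193.94190046],
       [  0.        ,   0.        ,   1.        ]]), 'k1': 0.03119931304651019, 'R': array([[-0.37748356,  0.92597829,  0.00838885],
       [ 0.73220357,  0.30401099, -0.60947128],
       [-0.56690748, -0.22392304, -0.79276376]]), 't': array([ 0.22325459, -0.37096878,  1.45221206])}
smoker [([0.609, 0.219, 0.004], 0.65)]
tray_center [([0.589, -0.21, 0.011], 0.97), ([0.531, -0.076, 0.009], 0.81), ([0.442, -0.176, 0.011], 0.68)]
tray_grip [([0.437, -0.182, 0.014], 0.83), ([0.588, -0.208, 0.013], 0.73), ([0.532, -0.075, 0.009], 0.61), ([0.334, 0.401, 0.003], 0.35)]
smoker_lid [([0.332, 0.402, 0.008], 0.56), ([0.358, -0.403, 0.023], 0.28)]
pawl []
top {'camera_matrix': array([[473.53594954,   0.        , 266.96081312],
       [  0.        , 473.53594954, 199.40600246],
       [  0.        ,   0.        ,   1.        ]]), 'k1': -0.07818803315984196, 'R': array([[ 0.01274303, -0.99989768, -0.00649955],
       [-0.98038685, -0.01121538, -0.19676343],
       [ 0.1966704 ,  0.00887943, -0.98042945]]), 't': array([0.00283378, 0.54075646, 1.34621916])}
smoker [([0.603, 0.215, 0.007], 0.7)]
tray_center [([0.59, -0.216, 0.001], 0.94), ([0.431, -0.182, 0.003], 0.78), ([0.535, -0.069, 0.003], 0.66)]
tray_grip [([0.535, -0.068, 0.004], 0.95), ([0.591, -0.212, 0.006], 0.92), ([0.434, -0.182, 0.002], 0.62)]
smoker_lid [([0.329, 0.401, 0.002], 0.89), ([0.59, -0.216, 0.001], 0.41)]
pawl [([0.59, -0.214, 0.004], 0.66)]
0.6
```

```bash
python3 -c "
import cv2,numpy as np
a=cv2.imread('pics/scene0.png');b=cv2.imread('pics/top0.png')
cv2.imwrite('pics/both.png',np.vstack([a,b])[:, :])
"
```

```text
(no output)
```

View pics/top0.png

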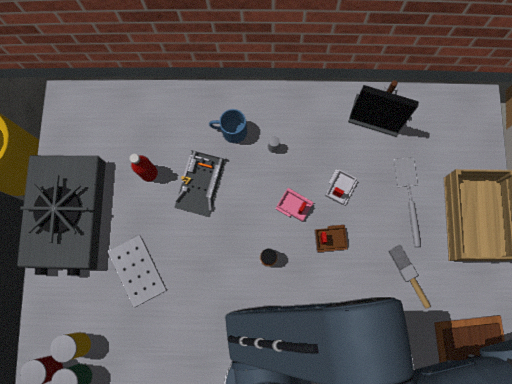

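View pics/scene0.png

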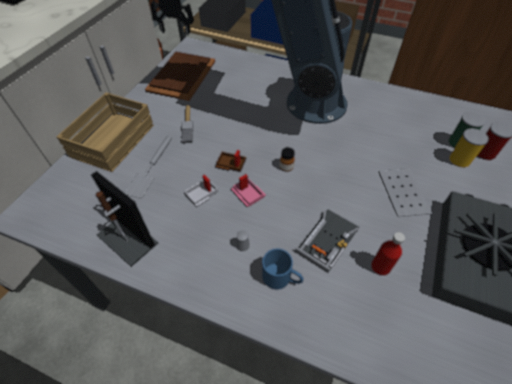

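The top view shows three tray look-alikes: silver at (341,187), pink at (295,204) and brown at (331,238). The aluminium one at (341,187) is the target. The smoker box is at (203,182), with its mouth towards the robot (down in the picture), the pawl at (187,180) and the buffer at (205,165). Next I'll make close orthophotos.

```bash
cat > h.py <<'E'
import numpy as np,cv2
from bench import manip
def proj(c,X):
    k=manip.get_calibration(c); X=np.asarray(X,float).reshape(-1,3)
    C=X@k["R"].T+k["t"]; s=C[:,:2]/C[:,2:]; s=s*(1+k["k1"]*(s**2).sum(1,keepdims=True))
    K=k["camera_matrix"]; return s*[K[0,0],K[1,1]]+K[:2,2]
def ortho(c,p,cen,z,half,n):
    # picture up=+x world, left=+y world
    g=np.linspace(half,-half,n); x,y=np.meshgrid(cen[0]+g,cen[1]+g,indexing="ij")
    m=proj(c,np.stack([x,y,0*x+z],-1).reshape(-1,3)).reshape(n,n,2).astype(np.float32)
    return cv2.remap(p,m[...,0],m[...,1],cv2.INTER_CUBIC)[:,:,::-1].copy()
def frame(pose):
    x,y,a=pose; R=np.array([[np.cos(a),-np.sin(a),0],[np.sin(a),np.cos(a),0],[0,0,1]])
    return R,np.array([x,y,0])
def rect(x0,x1,y0,y1,z): return np.array([[x0,y0,z],[x1,y0,z],[x1,y1,z],[x0,y1,z]])/1000
def draw(im,c,pose,polys,cols,roi,s):
    # im: crop roi (u0,v0) scaled by s
    R,t=frame(pose)
    for P,col in zip(polys,cols):
        q=(proj(c,P@R.T+t)-np.array(roi)+.5)*s-.5
        cv2.polylines(im,[np.round(q*8).astype(int)],True,col,1,cv2.LINE_AA,3)
SM=[rect(-108,82,-56,56,0),rect(-53,52,-39.5,39.5,24),rect(-53,52,-33,33,21)]
TR=[rect(-45,45,-30,30,0),rect(-45,45,-30,30,20),rect(-31,-19,-15,15,63)]
E
python3 - <<'E'
from h import *
rows=[]
for cen,z,half in(((.605,.215),.021,.11),((.588,-.213),.02,.065)):
    r=[]
    for c in("top","scene"):
        p=np.load(f"pics/{c}0.npz")["p"]; im=ortho(c,p,cen,z,half,300)
        for i in range(0,300,int(300*.02/(2*half))): im[i,:4]=im[:4,i]=(0,255,255)
        r.append(im)
    rows.append(np.hstack(r))
cv2.imwrite("pics/o1.png",np.vstack(rows))
E
```

```text
(no output)
```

View pics/o1.png

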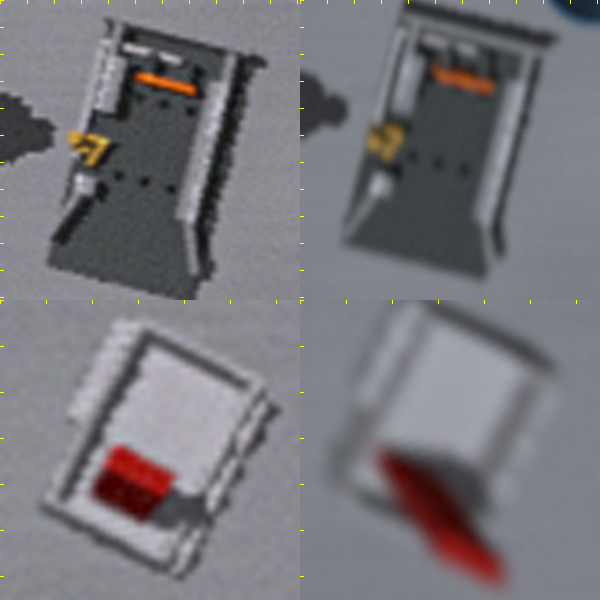

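The close crop confirms the choice: an aluminium tray with a red handle, the short strip on its left (+y) side and the nose pointing up (+x). The smoker's orange buffer and brass pawl are also visible, with the mouth at the bottom. I'll refine both poses by aligning the model edges.

```bash
cat > fit.py <<'E'
from h import *
from scipy.optimize import minimize
from scipy.ndimage import map_coordinates
def fit(ps,polys,pose0,sig=1.5):
    g={}
    for c,p in ps.items():
        L=cv2.GaussianBlur(p.astype(np.float32),(0,0),sig)
        gx=cv2.Sobel(L,cv2.CV_32F,1,0);gy=cv2.Sobel(L,cv2.CV_32F,0,1)
        g[c]=np.sqrt((gx**2+gy**2).sum(2))
    def cost(d):
        pose=np.array(pose0)+np.array(d)*[.001,.001,.01]; R,t=frame(pose); s=0
        for c in g:
            for P in polys:
                Q=np.vstack([a+(b-a)*np.linspace(0,1,40)[:,None] for a,b in P])
                q=proj(c,Q@R.T+t); s-=np.minimum(map_coordinates(g[c],[q[:,1],q[:,0]],order=1),150).mean()
        return s
    best=min((minimize(cost,x0,method="Nelder-Mead",options=dict(initial_simplex=np.array(x0)+np.array([[0,0,0],[4,0,0],[0,4,0],[0,0,5]]))) for x0 in ([0,0,0],[5,0,0],[-5,0,0],[0,5,0],[0,-5,0])),key=lambda r:r.fun)
    return np.array(pose0)+best.x*[.001,.001,.01],best.fun
def seg(*a): return [(np.array(a[i])/1000,np.array(a[i+1])/1000) for i in range(0,len(a),2)]
SMe=[seg((-108,-56,4),(-108,56,4)),seg((82,-56,0),(82,56,0)),
     seg((-108,-56,0),(-55,-56,0))+seg((-108,56,4),(-55,56,4)),
     seg((-53,33,21),(-20,33,21),(20,33,21),(52,33,21))[1:]+seg((-53,-33,21),(52,-33,21))]
TRe=[seg((-45,-30,20),(-45,30,20),(45,-30,20),(45,30,20)),seg((-45,-38,11),(45,-38,11)),seg((-5,38,11),(45,38,11)),
     seg((-19,-15,63),(-19,15,63),(-31,-15,63),(-31,15,63),(-31,-15,63),(-19,-15,63),(-31,15,63),(-19,15,63))]
E
python3 - <<'E'
from fit import *
ps={c:np.load(f"pics/{c}0.npz")["p"] for c in("top","scene")}
out=[]
for nm,E_,M,p0,cen in(("smoker",SMe,SM,(.608,.212,-.24),(.6,.21)),("tray",TRe,TR,(.588,-.213,-.40),(.588,-.213))):
    pb,f=fit(ps,E_,p0); pt,f1=fit({"top":ps["top"]},E_,p0); pc,f2=fit({"scene":ps["scene"]},E_,p0)
    print(nm,pb.round(4),pt.round(4),pc.round(4))
    r=[]
    for c in ps:
        u=proj(c,[*cen,.01])[0].astype(int)-[33,25]; s=6
        cr=cv2.resize(ps[c][u[1]:u[1]+50,u[0]:u[0]+66,::-1],None,fx=s,fy=s,interpolation=cv2.INTER_CUBIC)
        draw(cr,c,pb,M,[(0,255,0),(255,255,0),(255,0,255)],u,s); r.append(cr)
    out.append(np.hstack(r))
cv2.imwrite("pics/o2.png",np.vstack(out))
E
```

```text
Traceback (most recent call last):
  File "fit.py", line 17, in fit
    best=min((minimize(cost,x0,method="Nelder-Mead",options=dict(initial_simplex=np.array(x0)+np.array([[0,0,0],[4,0,0],[0,4,0],[0,0,5]]))) for x0 in ([0,0,0],[5,0,0],[-5,0,0],[0,5,0],[0,-5,0])),key=lambda r:r.fun)
  File "fit.py", line 17, in <genexpr>
    best=min((minimize(cost,x0,method="Nelder-Mead",options=dict(initial_simplex=np.array(x0)+np.array([[0,0,0],[4,0,0],[0,4,0],[0,0,5]]))) for x0 in ([0,0,0],[5,0,0],[-5,0,0],[0,5,0],[0,-5,0])),key=lambda r:r.fun)
              ~~~~~~~~^^^^^^^^^^^^^^^^^^^^^^^^^^^^^^^^^^^^^^^^^^^^^^^^^^^^^^^^^^^^^^^^^^^^^^^^^^^^^^^^^^^^^^^^^^^^^^^^^^^^^^^^^^^^^^^^^^^^^
  File "fit.py", line 15, in cost
    q=proj(c,Q@R.T+t); s-=np.minimum(map_coordinates(g[c],[q[:,1],q[:,0]],order=1),150).mean()
  File "h.py", line 4, in proj
    k=manip.get_calibration(c); X=np.asarray(X,float).reshape(-1,3)
ValueError: time passes only in moves, steps and waits
```

Calibration calls are throttled, so I'll cache them.

```bash
sed -i 's/k=manip.get_calibration(c); X=/k=cal(c); X=/; s/^from bench import manip/from bench import manip\nfrom functools import lru_cache\ncal=lru_cache(None)(manip.get_calibration)/' h.py
cat > f1.py <<'E'
from fit import *
ps={c:np.load(f"pics/{c}0.npz")["p"] for c in("top","scene")}
out=[]
for nm,E_,M,p0,cen in(("smoker",SMe,SM,(.608,.212,-.24),(.6,.21)),("tray",TRe,TR,(.588,-.213,-.40),(.588,-.213))):
    pb,f=fit(ps,E_,p0); pt,f1=fit({"top":ps["top"]},E_,p0); pc,f2=fit({"scene":ps["scene"]},E_,p0)
    print(nm,pb.round(4),pt.round(4),pc.round(4))
    r=[]
    for c in ps:
        u=proj(c,[*cen,.01])[0].astype(int)-[33,40]; s=6
        cr=cv2.resize(ps[c][u[1]:u[1]+(80 if nm=="smoker" else 50)-0,u[0]:u[0]+66,::-1],None,fx=s,fy=s,interpolation=cv2.INTER_CUBIC)
        if nm=="tray":
            u=u+[0,15]; cr=cv2.resize(ps[c][u[1]:u[1]+50,u[0]:u[0]+66,::-1],None,fx=s,fy=s,interpolation=cv2.INTER_CUBIC)
        draw(cr,c,pb,M,[(0,255,0),(255,255,0),(255,0,255)],u,s); r.append(cr)
    out.append(np.hstack(r))
im=np.vstack(out); cv2.imwrite("pics/o2.png",cv2.resize(im,None,fx=.76,fy=.76,interpolation=cv2.INTER_AREA))
E
python3 f1.py
```

```text
smoker [ 0.6143  0.2137 -0.2014] [ 0.6148  0.2111 -0.2256] [ 0.6154  0.2167 -0.2776]
tray [ 0.5934 -0.2115 -0.4836] [ 0.5859 -0.2078 -0.4872] [ 0.5925 -0.2107 -0.5009]
```

View pics/o2.png

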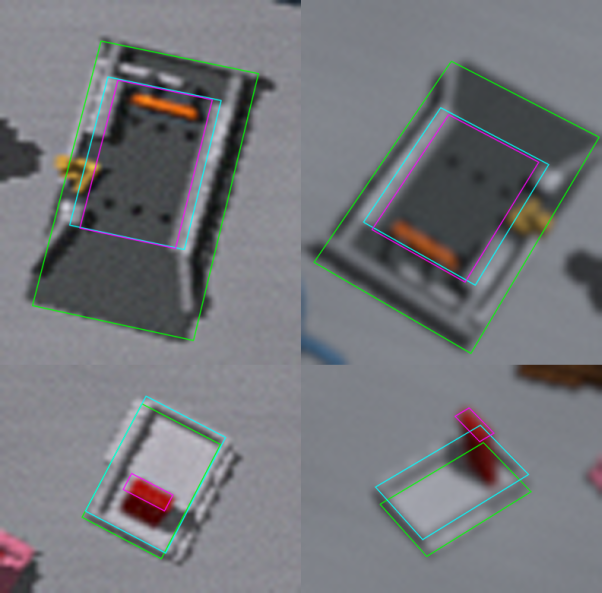

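The overlay shows the fits are a few mm and degrees off. For the smoker I'll use its crisp front corners instead, o1 (47,262) and (195,298) in the top view and (343,243) and (487,278) in the scene view. For the handle I'll use the red pixels with depth.

```bash
cat >> h.py <<'E'
def back(c,uv,z=None,depth=None):
    k=cal(c); K=k["camera_matrix"]; uv=np.asarray(uv,float).reshape(-1,2)
    D=np.array([k["k1"],0,0,0,0]); s=cv2.undistortPoints(uv.reshape(-1,1,2),K,D).reshape(-1,2)
    r=np.c_[s,np.ones(len(s))]@k["R"]; o=-k["R"].T@k["t"]
    lam=(z-o[2])/r[:,2] if depth is None else np.asarray(depth)
    return o+r*lam[:,None]
def red_pts(c,p,d,cen,rad=.07):
    h=p.astype(int); m=(h[...,0]>90)&(h[...,1]<60)&(h[...,2]<60)&(d>0)
    v,u=np.nonzero(m); X=back(c,np.c_[u,v],depth=d[v,u]); k=np.linalg.norm(X[:,:2]-cen,axis=1)<rad
    return X[k]
E
python3 - <<'E'
from h import *
def o2w(c,px,cen,zp,half,zt):
    px=np.array(px,float); xy=np.array(cen)+half-px[:,::-1]/299*2*half
    return back(c,proj(c,np.c_[xy,np.full(len(xy),zp)]),z=zt)
for c,pp in(("top",[(47,262),(195,298)]),("scene",[(43,243),(187,278)])):
    w=o2w(c,pp,(.605,.215),.021,.11,.004); d=w[0]-w[1]
    print(c,"front mid",w.mean(0).round(4),"w",np.linalg.norm(d).round(4),"yaw",(np.arctan2(d[1],d[0])-np.pi/2).round(3))
for c in("top","scene"):
    z=np.load(f"pics/{c}0.npz"); X=red_pts(c,z["p"],z["d"],(.575,-.205)); print(c,len(X),X.min(0).round(3),X.max(0).round(3))
    T=X[X[:,2]>.055]; print(" top",len(T),T.mean(0).round(4),T[:,2].std().round(4), np.cov(T[:,:2].T).round(7).tolist())
    # floor depth & smoker axis by wall-top points
    v,u=np.nonzero(z["d"]>0); X=back(c,np.c_[u,v],depth=z["d"][v,u]); k=(abs(X[:,0]-.6)<.13)&(abs(X[:,1]-.21)<.1)&(X[:,2]>.016)&(X[:,2]<.03)
    np.save(f"pics/w_{c}.npy",X[k]); print(" wall",k.sum(),X[k].mean(0).round(4))
    k=(abs(X[:,0]-.4)<.03)&(abs(X[:,1]-.1)<.03)&(c=="scene")|((abs(X[:,0]-.68)<.03)&(abs(X[:,1]+.05)<.05)); print(" table z",np.median(X[k,2]).round(4),X[k,2].std().round(4))
E
```

```text
top front mid [0.5119 0.2389 0.004 ] w 0.1134 yaw -0.239
scene front mid [0.511  0.2406 0.004 ] w 0.1111 yaw -0.238
top 33 [ 0.56  -0.223  0.008] [ 0.579 -0.188  0.069]
 top 32 [ 0.5686 -0.2013  0.064 ] 0.0025 [[2.28e-05, 2.24e-05], [2.24e-05, 5.05e-05]]
 wall 515 [0.6302 0.2068 0.0218]
 table z 0.0015 0.0138
scene 27 [ 0.567 -0.211  0.027] [ 0.579 -0.185  0.066]
 top 20 [ 0.573  -0.1984  0.0624] 0.0026 [[1.51e-05, 2.22e-05], [2.22e-05, 5.14e-05]]
 wall 535 [0.6396 0.2084 0.0216]
 table z 0.0017 0.0082
```

```bash
cat >> h.py <<'E'
def Rt(yaw,flip=False):
    c,s=np.cos(yaw),np.sin(yaw); f=-1 if flip else 1
    return np.array([[0,f*c,f*s],[0,f*s,-f*c],[-1,0,0]])
SB=np.array([.6164,.2140,-.24])   # smoker pose
def tcp_for(xc,yc,under,sb=SB,grip=.047,dy=0,dx=0):
    "TCP so that tray centre lies at box (xc,yc), underside at height under"
    R,t=frame(sb); return t+R@np.array([xc-.025-dx,yc-dy,under+grip-.019])
E
python3 - <<'E'
from h import *
H=np.array([.5700,-.2005]); yaw=-.48
for f in(0,1):
    print(f,[manip.inverse_kinematics(p,Rt(y,f)) for p,y in(([*H,.12],yaw),(tcp_for(-.12,0,.01),SB[2]),(tcp_for(0,0,.006),SB[2]))])
f=0 if abs(manip.inverse_kinematics([*H,.12],Rt(yaw,0))[5])<abs(manip.inverse_kinematics([*H,.12],Rt(yaw,1))[5]) else 1
print("flip",f)
manip.set_gripper(.7)
manip.move_ptp([*H,.13],Rt(yaw,f))
p,d=manip.grab_frame("scene"); cv2.imwrite("pics/above.png",p[:,:,::-1])
manip.move_l([*H,.029],max_speed=.08)
print("F",manip.current_force().round(2) if hasattr(manip.current_force(),'round') else manip.current_force())
manip.set_gripper(0,60); print("w",manip.current_grip_width(),manip.current_force())
manip.move_l([*H,.06],max_speed=.08); print(manip.current_grip_width(),manip.current_force(),manip.current_time())
p,d=manip.grab_frame("scene"); np.savez("pics/s1.npz",p=p,d=d); q,d2=manip.grab_frame("top"); np.savez("pics/t1.npz",p=q,d=d2)
cv2.imwrite("pics/held.png",cv2.resize(np.hstack([p[120:260,130:330],q[110:250,240:440]])[:,:,::-1],None,fx=2,fy=2,interpolation=cv2.INTER_CUBIC))
E
```

```text
0 [array([-4.15269835e-01,  5.76119554e-01,  1.59956277e+00, -4.44089210e-16,
        9.65910327e-01,  6.47301651e-02]), array([ 3.94693638e-01,  6.05209763e-01,  1.81859341e+00, -4.44089210e-16,
        7.17789478e-01,  6.34693638e-01]), array([ 2.81972175e-01,  7.39220980e-01,  1.55367652e+00, -4.44089210e-16,
        8.48695151e-01,  5.21972175e-01])]
1 [None, array([ 3.94693638e-01,  6.05209763e-01,  1.81859341e+00, -4.44089210e-16,
        7.17789478e-01, -2.50689902e+00]), array([ 2.81972175e-01,  7.39220980e-01,  1.55367652e+00, -4.44089210e-16,
        8.48695151e-01, -2.61962048e+00])]Traceback (most recent call last):
  File "<stdin>", line 5, in <module>
TypeError: 'NoneType' object is not subscriptable
```

```bash
python3 - <<'E'
from h import *
H=np.array([.5700,-.2005]); yaw=-.48; f=0
manip.set_gripper(.7)
manip.move_ptp([*H,.13],Rt(yaw,f))
manip.move_l([*H,.029],max_speed=.08)
print("F",np.round(manip.current_force(),2))
manip.set_gripper(0,60); print("w",manip.current_grip_width(),np.round(manip.current_force(),2))
manip.move_l([*H,.06],max_speed=.08); print(manip.current_grip_width(),np.round(manip.current_force(),2),manip.current_time())
p,d=manip.grab_frame("scene"); np.savez("pics/s1.npz",p=p,d=d); q,d2=manip.grab_frame("top"); np.savez("pics/t1.npz",p=q,d=d2)
cv2.imwrite("pics/held.png",cv2.resize(np.hstack([p[120:260,130:330],q[110:250,240:440]])[:,:,::-1],None,fx=2,fy=2,interpolation=cv2.INTER_CUBIC))
E
```

```text
F [ 0.65 -0.37 -1.  ]
w 0.13132991821616993 [0.57 0.25 0.98]
0.13133753711021687 [ 0.66  0.4  -2.66] 5.4667
```

View pics/held.png

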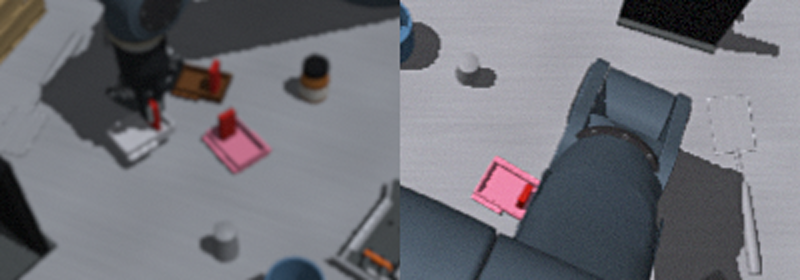

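The tray is held by its handle: in the scene half, the silver tray hangs at (140,135) with the red handle between the fingers. The top camera is blocked by the arm. I'll carry it over the other things to just above the mouth and look with the scene camera.

```bash
python3 - <<'E'
from h import *
R=Rt(SB[2])
manip.move_l([.570,-.2005,.16],max_speed=.2)
manip.move_ptp(tcp_for(-.125,0,.13),R)
manip.move_l(tcp_for(-.125,0,.022),max_speed=.12)
print(manip.current_time(),manip.current_grip_width(),np.round(manip.current_force(),2),np.round(manip.current_ee_pos()-tcp_for(-.125,0,.022),4))
p,d=manip.grab_frame("scene"); np.savez("pics/s2.npz",p=p,d=d)
Rb,t=frame(SB); o=t+Rb@[-.125,0,0]; pose=(o[0],o[1],SB[2])
c="scene"; u=proj(c,[*o[:2],.03])[0].astype(int)-[45,30]; s=8
cr=cv2.resize(p[u[1]:u[1]+75,u[0]:u[0]+95,::-1],None,fx=s,fy=s,interpolation=cv2.INTER_CUBIC)
lift=np.array([0,0,.022])
draw(cr,c,pose,[rect(-45,45,-30,30,20)+lift,rect(-31,-19,-15,15,63)+lift,rect(-45,45,-38,38,11)+lift],[(255,255,0),(255,0,255),(0,255,255)],u,s)
draw(cr,c,SB,[rect(-108,-53,-56,56,4)],[(0,255,0)],u,s)
cv2.imwrite("pics/m1.png",cr)
E
```

```text
8.95 0.13327912866962827 [ 0.62 -1.59 -2.49] [0.0005 0.0001 0.0006]
```

View pics/m1.png

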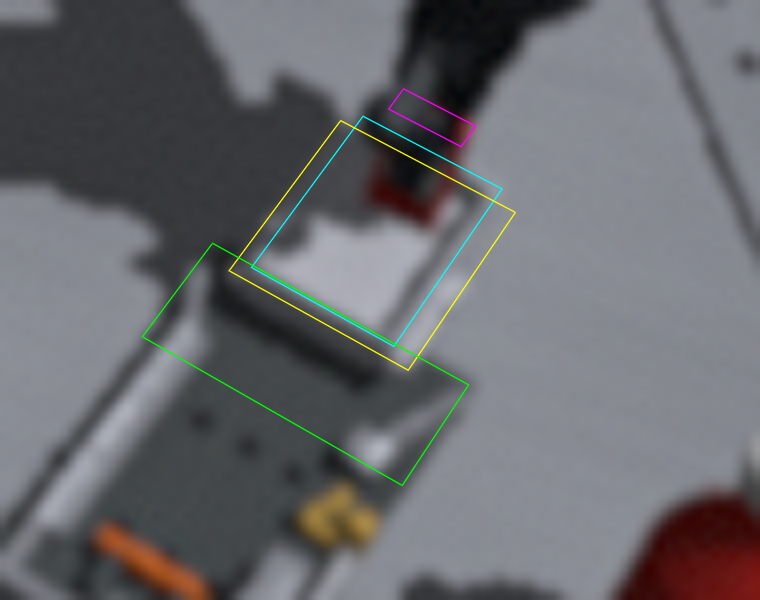

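In this view the tray hangs level and lined up with the mouth, within a few mm: its nose edge runs from about (250,270) to (395,350), close to the prediction. The guides take 8 mm, so I'll lower it and slide in small steps, correcting sideways from the wrist force.

```bash
cat >> h.py <<'E'
def force(base=0,n=4):
    f=[]
    for _ in range(n): f.append(np.array(manip.current_force())); manip.dwell(.02)
    R,_=frame(SB); return R.T@np.mean(f,0)-base
E
python3 - <<'E'
from h import *
manip.dwell(.2); b=force(n=8); print("base",b.round(2))
manip.move_l(tcp_for(-.125,0,.0065),max_speed=.03); f=force(b); print("down",f.round(2))
np.save("pics/base.npy",b)
x,y,z=-.125,0,.0065
if f[2]>4: z+=.001
while x<-.034:
    x+=.004; manip.move_l(tcp_for(x,y,z),max_speed=.04); f=force(b,2)
    print(round(x,3),round(y,4),f.round(1),end="; ")
    if abs(f[1])>2.5: y+=np.sign(f[1])*min(.001,.0002*abs(f[1]))
    if f[2]>6: z+=.0004
    if f[0]<-10: print("STOP");break
print(manip.current_time(),manip.current_grip_width(),x,y,z)
E
```

```text
base [ 0.08 -0.07 -2.57]
down [-0.01  0.19 -0.2 ]
-0.121 0 [-0.7 -0.3 -0.8]; -0.117 0 [ 0.2 -0.3 -0.4]; -0.113 0 [-0.1 -0.  -0.5]; -0.109 0 [-0.5 -0.1  0.2]; -0.105 0 [-0.2  0.  -0.6]; -0.101 0 [ 0.2  1.7 -0.3]; -0.097 0 [ 1.9  3.  -1. ]; -0.093 0.0006 [ 0.2  0.8 -0.3]; -0.089 0.0006 [0.1 0.9 0.4]; -0.085 0.0006 [-0.3  0.4 -0. ]; -0.081 0.0006 [-0.1 -0.  -0.7]; -0.077 0.0006 [-0.3 -0.2 -0. ]; -0.073 0.0006 [ 0.   0.9 -0.3]; -0.069 0.0006 [ 0.6 -0.1 -0.3]; -0.065 0.0006 [-0.1  0.4 -0.3]; -0.061 0.0006 [-0.5 -0.5 -0.8]; -0.057 0.0006 [-1.7  0.1 -1.7]; -0.053 0.0006 [ 0.  -1.  -1.5]; -0.049 0.0006 [ 0.9 -0.6 -1. ]; -0.045 0.0006 [ 0.8 -0.5 -0.9]; -0.041 0.0006 [ 0.6 -0.8 -1.2]; -0.037 0.0006 [ 0.1 -1.3 -1.4]; -0.033 0.0006 [ 0.8 -1.3 -0.8]; 16.5833 0.1339862865907144 -0.03299999999999992 0.0006090296636533779 0.0065
```

It's sliding freely in the runners. Now I'll press it home in fine steps and stop at about 12 N.

```bash
python3 - <<'E'
from h import *
b=np.load("pics/base.npy"); x,y,z=-.033,.0006,.0065; pk=0
while x<.016:
    x+=.001 if pk<2.5 else .0005
    manip.move_l(tcp_for(x,y,z),max_speed=.02); f=force(b,4); pk=-f[0]
    if x>-.016: print(round(x*1e3,1),f.round(1),end="; ")
    if pk>=11.5: break
print(manip.current_time(),manip.current_grip_width(),x)
E
```

```text
-16.0 [-1.2 -1.1 -0.6]; -15.0 [-1.2 -0.8 -0.1]; -14.0 [-1.2 -0.9 -0.4]; -13.0 [-1.1 -0.9 -0.5]; -12.0 [-0.8 -1.1 -0.6]; -11.0 [-0.7 -1.4 -0.6]; -10.0 [-0.2 -1.8 -1. ]; -9.0 [-0.6 -1.9 -0.6]; -8.0 [-0.4 -1.9 -0.2]; -7.0 [-1.9 -1.5 -0.4]; -6.0 [-5.1 -1.1  1.2]; -5.5 [-5.7 -0.9  1.6]; -5.0 [-6.5 -1.4  2.2]; -4.5 [-6.8 -1.   2.6]; -4.0 [-7.7 -0.5  3.4]; -3.5 [-8.7 -0.1  3.6]; -3.0 [-10.7  -0.5   5.2]; -2.5 [-11.7   0.3   5.7]; 27.35 0.1317040921932004 -0.0024999999999999775
```

```bash
python3 - <<'E'
from h import *
b=np.load("pics/base.npy"); x,y,z=-.0025,.0006,.0065
for i in range(14):
    x-=.0005; manip.move_l(tcp_for(x,y,z),max_speed=.02); f=force(b,4); print(round(x*1e3,1),f.round(1),end="; ")
    if f[0]>3: break
print(manip.current_time(),manip.current_grip_width())
E
```

```text
-3.0 [-10.5   0.5   5.1]; -3.5 [-8.4 -0.1  3.4]; -4.0 [-6.2 -0.3  1.5]; -4.5 [-3.6  1.3 -0.6]; -5.0 [-0.2  2.3 -3.7]; -5.5 [ 4.3  3.1 -7.3]; 29.25 0.12895970834885034
```

Backing off only 3 mm turned the push into a 4 N pull, so the pawl is holding. I'll go to zero force, open, retreat upward and look.

```bash
python3 - <<'E'
from h import *
manip.move_l(tcp_for(-.0049,.0006,.0065),max_speed=.02)
manip.set_gripper(.5); print(manip.current_grip_width())
p0=tcp_for(-.0049,.0006,.0065)
manip.move_l([p0[0],p0[1],.16],max_speed=.12)
manip.move_ptp([.35,-.15,.3],Rt(SB[2]))
manip.dwell(.2); r=[]
for c in("top","scene"):
    p,d=manip.grab_frame(c); np.savez(f"pics/{c}9.npz",p=p,d=d)
    u=proj(c,[.6,.21,.01])[0].astype(int)-[33,40]
    cr=cv2.resize(p[u[1]:u[1]+80,u[0]:u[0]+66,::-1],None,fx=6,fy=6,interpolation=cv2.INTER_CUBIC); r.append(cr)
    X=red_pts(c,p,d,(.59,.22)); T=X[X[:,2]>.055]; R,t=frame(SB); print(c,"handle top in box",(R.T@(T.mean(0)-t)).round(4),len(T))
    for n in("mug","sauce","shaker","spice","smoker_lid"): print(n,[np.round(q["at"],3).tolist() for q in manip.look_for(c,n)[:1]],end=" ")
cv2.imwrite("pics/end.png",np.hstack(r)); print(manip.current_time(),np.round(manip.current_force(),1))
E
```

```text
0.4971997798261165
top handle top in box [-0.0324 -0.0004  0.0681] 33
mug [[0.783, 0.116, 0.042]] sauce [[0.619, 0.373, 0.112]] shaker [[0.712, -0.007, 0.055]] spice [[0.372, 0.006, 0.071]] smoker_lid [[0.33, 0.402, 0.001]] scene handle top in box [-0.0315  0.0034  0.0676] 44
mug [[0.77, 0.122, 0.049]] sauce [[0.648, 0.378, 0.103]] shaker [[0.728, -0.003, 0.047]] spice [[0.384, 0.008, 0.054]] smoker_lid [[0.335, 0.403, 0.002]] 33.5917 [ 0.3 -0.4 -0.4]
```

View pics/end.png

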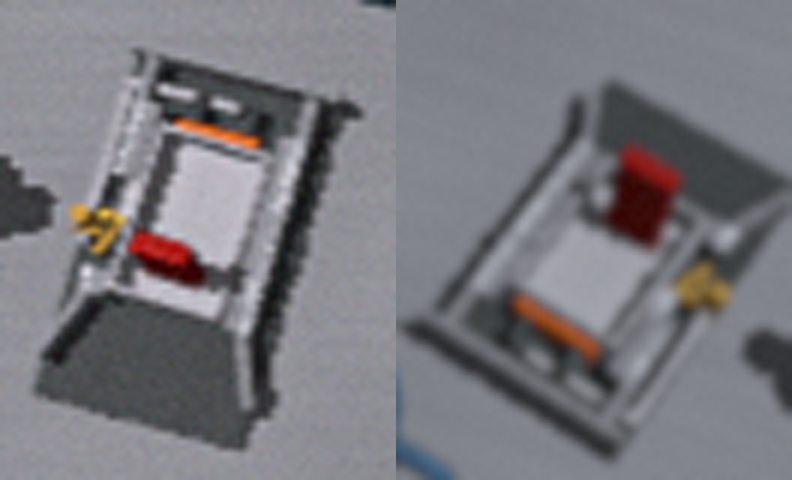

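Top view: the tray is in, its nose on the orange buffer (218,133), its handle (165,250) outwards and the brass pawl at (98,228). I'll compare the brass pixels with the first picture to check that the pawl is fully sprung out.

```bash
python3 - <<'E'
from h import *
R,t=frame(SB); r=[]
for c in("top","scene"):
    for i in(0,9):
        p=np.load(f"pics/{c}{i}.npz")["p"]; h=p.astype(int)
        m=(h[...,0]-h[...,2]>50)&(h[...,1]-h[...,2]>22); v,u=np.nonzero(m)
        X=(back(c,np.c_[u,v],z=.02)-t)@R; k=(abs(X[:,0]+.01)<.04)&(abs(X[:,1]-.04)<.035)
        X=X[k]*1e3; print(c,i,len(X),"mean",X.mean(0).round(1)[:2],"y range",np.percentile(X[:,1],[3,97]).round(1))
        q=proj(c,t+R@[-.007,.04,.015])[0].astype(int); r.append(cv2.resize(p[q[1]-14:q[1]+15,q[0]-14:q[0]+15,::-1],(300,300),interpolation=cv2.INTER_CUBIC))
cv2.imwrite("pics/pawl.png",np.vstack([np.hstack(r[:2]),np.hstack(r[2:])]))
E
```

```text
top 0 48 mean [-18.8  43.3] y range [31. 58.]
top 9 43 mean [-19.2  44.8] y range [33.8 58.1]
scene 0 37 mean [-16.8  45.3] y range [36.7 56.1]
scene 9 35 mean [-16.6  47.1] y range [39.  56.9]
```

View pics/pawl.png

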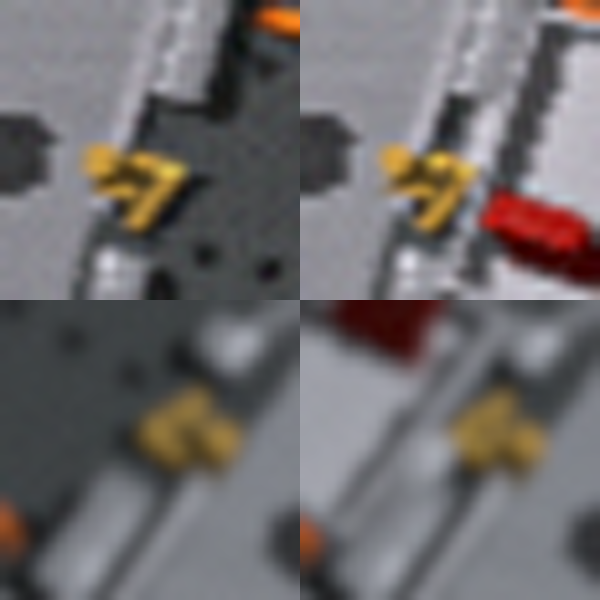

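The outer knob (a post) hasn't moved, but the pawl's tip and arm sit about 3 mm further out than at the start. So it may not have fully snapped in: my pull test could have been friction, and I stopped at 11.7 N with some tilt. I'll press again with closed fingers, low behind the handle, up to about 13 N.

```bash
cat > push.py <<'E'
from h import *
import sys
lim=float(sys.argv[1])
R=Rt(SB[2]-np.pi/2); Rb,t=frame(SB)
P=lambda x,z: t+Rb@np.array([x,0,z])
manip.set_gripper(0,30)
manip.move_ptp(P(-.066,.15),R); manip.move_l(P(-.066,.036),max_speed=.12)
manip.dwell(.2); b=force(n=8); x=-.066; pk=0
while x<-.025:
    x+=.001 if pk<1.5 else .0004
    manip.move_l(P(x,.036),max_speed=.02); f=force(b,3); pk=-f[0]
    if pk>1: print(round(x*1e3,1),f.round(1),end="; ")
    if pk>=lim: break
manip.move_l(P(-.07,.036),max_speed=.05); manip.move_l(P(-.07,.15),max_speed=.15)
manip.move_ptp([.35,-.15,.3],R); manip.dwell(.1); r=[]
for c in("top","scene"):
    p,d=manip.grab_frame(c); np.savez(f"pics/{c}10.npz",p=p,d=d)
    h=p.astype(int); m=(h[...,0]-h[...,2]>50)&(h[...,1]-h[...,2]>22); v,u=np.nonzero(m)
    X=(back(c,np.c_[u,v],z=.02)-t)@Rb; k=(abs(X[:,0]+.01)<.04)&(abs(X[:,1]-.04)<.035)
    X=X[k]*1e3; print(c,len(X),"mean",X.mean(0).round(1)[:2],np.percentile(X[:,1],[3,97]).round(1))
    X=red_pts(c,p,d,(.59,.22)); T=X[X[:,2]>.055]; print("handle",(Rb.T@(T.mean(0)-t)).round(4))
    q=proj(c,t+Rb@[-.007,.04,.015])[0].astype(int)
    for i in(0,9,10):
        p=np.load(f"pics/{c}{i}.npz")["p"]; r.append(cv2.resize(p[q[1]-14:q[1]+15,q[0]-14:q[0]+15,::-1],(260,260),interpolation=cv2.INTER_CUBIC))
cv2.imwrite("pics/pawl2.png",np.vstack([np.hstack(r[:3]),np.hstack(r[3:])])); print(manip.current_time())
E
python3 push.py 12.8
```

```text
-47.0 [-4.5 -1.4  2.2]; -46.6 [-5.9 -1.6  2.8]; -46.2 [-7.5 -1.6  3.9]; -45.8 [-8.1 -1.6  3.7]; -45.4 [-9.7 -1.9  4.8]; -45.0 [-10.3  -2.4   5.3]; -44.6 [-11.2  -3.1   5.9]; -44.2 [-11.4  -2.8   6.1]; -43.8 [-12.7  -2.4   6.6]; -43.4 [-12.8  -2.7   7.7]; top 45 mean [-18.8  44.2] [32.9 58. ]
handle [-0.0319 -0.      0.0679]
scene 36 mean [-17.1  46.6] [38.2 56.9]
handle [-0.0305  0.0032  0.0675]
49.4417
```

View pics/pawl2.png

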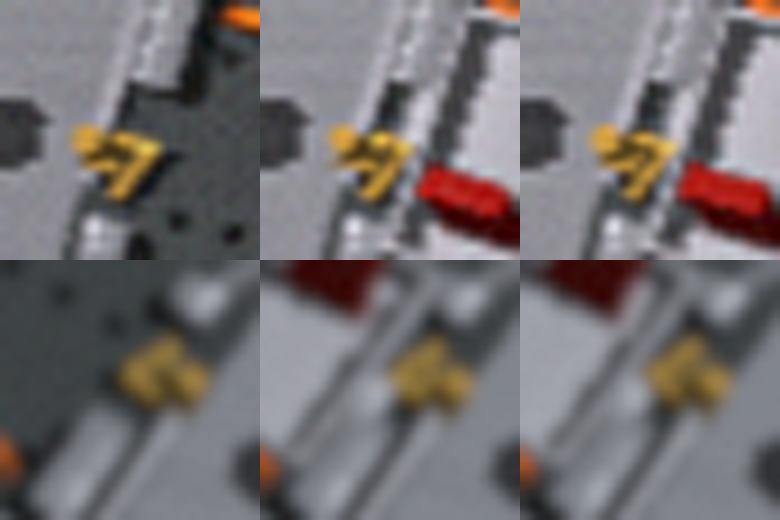

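Pushing with closed fingers reached 12.8 N, above the "surely latched" figure. The tray sits about 0.7 mm deeper, and in the right-hand crops the pawl tip is back to within about 0.7 px (under 2 mm) of its original spot. Clock: 49.4 s, so I'm handing in now.

```bash
python3 -c "
from bench import manip
manip.sign_off()"
```

```text
the job is handed in; nothing more can be done
```

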